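# Pack the lock case and try its key

## Task

Put the lock's two loose parts, the square iron tumbler block and the round brass spring drum, side by side into the pocket of the opened lock case in the vise, standing upright and fully down on its floor. Then take the key with the plain rectangular plate bow from the key block, push it fully home in the lock cylinder, rocking it past the sticky pins, turn it a quarter turn clockwise against the return spring and finish while still holding it turned: do not let go. Leave the other keys and everything else on the bench where they lie.

Things in the scene. Friction and masses are not known exactly. Their poses are not given: they have to be found in the camera images.
- pocket (a point): Centre of the floor of the pocket in the lock case, 109 mm above the bench. Pocket 74 mm along its x, 38 mm along its y, 16 mm deep to the case top, walls upright. The two parts, each 34 mm wide, stand side by side along x (centres about 18 mm either side of this point) and then reach 26 mm above the case top. z up; axes turn with the vise.
- keyhole (a point): Mouth of the key slot, at the centre of the flat top of the upright brass lock cylinder (32 mm across), 126 mm above the bench. z up; x along the slot's long side, turning with the cylinder. Slot 15 mm (x) by 7 mm (y), 40 mm deep, long sides bevelled 2.5 mm at the mouth, ends not. At rest x is parallel to the pocket's x and the pocket's centre lies 90 mm along +x.
- pins (a point): Point on the cylinder's axis 19 mm below the keyhole, amid four round-nosed sticky pins on the slot's end walls, up to 4.5 mm proud: 13 and 23 mm down on the +x end, 15 and 25 mm on the -x end. About 4 N sideways slides a pin back, and it stays. The key's V tip meets them from 14 and 24 mm down; straight pushing binds (over 30 N), rocking 2 mm to and fro along x going down passes with some 15 N.
- vise: Cast iron vise fixed to the bench, holding the opened wooden lock case (190 mm along x, 84 mm along y, flat top 125 mm above the bench). Jaws, on the case's +y and -y sides, stay 13 mm below the case top; screw and T-handle low on the +y side. Origin on the bench under the middle of the case; z up.
- plug (a joint): Turn of the lock cylinder, rad: 0 at rest, grows clockwise seen from above, end stop at 1.6. A spring returns it to 0 when let go (0.015 N m at 0, 0.06 N m at a quarter turn). The key has up to 0.2 rad of play in the slot, so the hand turns that much further than the cylinder. The turn throws an iron bolt 20 mm out of the near end of the case, low on its end face.
- plate_key: The lock's key, dark iron, 70 g, bow a plain rectangular plate. Stands upright in one of the key block's three slots. Origin: centre of its shoulder's underside, resting on the block's top (50 mm up) or, when home, on the cylinder's top; z up. Above: shoulder 28 (x) x 12 (y) x 5 mm, bow 28 x 10 mm up to 41 mm. Below: blade 12 (x) x 5 (y) mm, 34 mm long, last 6 mm a V tip. Same both ways round.
- tumbler_block: Square dark iron block 34 x 34 mm, 42 mm tall, 300 g, upright on the bench, its lowest 4 mm stepped in to 31 mm. Origin at the centre of its underside, z up, x and y square to its sides.
- spring_drum: Round brass drum (boxed lock spring) 34 mm across, 42 mm tall, 220 g, upright on the bench, bottom edge bevelled 3 mm. Origin at the centre of its underside, z up.
- key_block: Fixed wooden block 190 (x) x 56 (y) x 50 mm high, three slots 60 mm apart along its x, 44 mm deep, each holding a key with its bow plate along x. Origin at the centre of its underside.
- ring_key: Another key in the key block, ring bow 31 mm across, 41 mm above the block; leave. Origin as for the plate key.
- bar_key: Another key in the key block, T bar bow 36 mm wide, 41 mm above the block; leave. Origin as for the plate key.
- coil_spring: Flat brass ring 42 mm across, 10 mm high, lying on the bench; leave. Origin at the centre of its underside.
- rat_tail_file: Round file 235 mm long with a wooden handle, up to 18 mm high, lying along its x; leave. Origin at the middle of its length, on the bench.
- latch_bar: Flat iron bar 200 x 22 x 8 mm with a 16 mm stud, lying along its x; leave. Origin at the centre of its underside.
- oil_tin: Metal can 48 mm across, 75 mm tall; leave. Origin at the centre of its underside.
- hammer: Hammer 220 mm long lying along its x; leave. Origin on the bench under it.
Things that resemble listed ones, but are neither listed nor needed, are in the scene too. Of the things like the spring_drum, leave any that is blue; of the rest the smaller one is meant. Of the things that look like the tumbler_block, take the one that is farthest to the robot's right at the start.

How it is judged:
On the way, in this order (a step that is already met when the one before it is completed fails the run):
1. both parts stand fully down in the pocket and are let go (x of tumbler_block in the frame of pocket between -0.022 and 0.022 m and y of tumbler_block in the frame of pocket between -0.004 and 0.004 m and z of tumbler_block in the frame of pocket between -0.003 and 0.003 m and angle between each of tumbler_block, spring_drum's own z axis and vertical below 0.1 rad and x of spring_drum in the frame of pocket between -0.022 and 0.022 m and y of spring_drum in the frame of pocket between -0.004 and 0.004 m and z of spring_drum in the frame of pocket between -0.003 and 0.003 m and contact force between the fingers and tumbler_block below 0.1 N and contact force between the fingers and spring_drum below 0.1 N), for 0.2 s.
2. the key is fully home in the cylinder, not yet turned (z of plate_key in the frame of keyhole between -0.003 and 0.003 m and horizontal distance between plate_key and keyhole below 0.004 m and angle between plate_key's own z axis and vertical below 0.12 rad and value of joint plug below 0.35 rad), for 0.2 s.
At the end, for the whole second after the job is handed in: Finishes holding: plate key gripped (over 2 N), home in the cylinder (shoulder within 3 mm of its top, within 4 mm of its axis, upright to 0.12 rad), cylinder held turned clockwise over 1.3 rad; block and drum upright in the pocket, within 3 mm of its floor (x of tumbler_block in the frame of pocket between -0.022 and 0.022 m and y of tumbler_block in the frame of pocket between -0.004 and 0.004 m and z of tumbler_block in the frame of pocket between -0.003 and 0.003 m and angle between each of tumbler_block, spring_drum's own z axis and vertical below 0.1 rad and x of spring_drum in the frame of pocket between -0.022 and 0.022 m and y of spring_drum in the frame of pocket between -0.004 and 0.004 m and z of spring_drum in the frame of pocket between -0.003 and 0.003 m and z of plate_key in the frame of keyhole between -0.003 and 0.003 m and horizontal distance between plate_key and keyhole below 0.004 m and angle between plate_key's own z axis and vertical below 0.12 rad and value of joint plug above 1.3 rad and contact force between the fingers and plate_key above 2 N); the arm keeps its last pose, push and grip.
It fails at once if another key or a bystander is moved more than 30 mm (distance of any of ring_key, bar_key, coil_spring, rat_tail_file, latch_bar, oil_tin, hammer from where it was at the start of the episode above 0.03 m).
It also fails if it takes over 72 s, if anything falls off the work surface, if the arm or the gripper's body presses on something with over 40 N, if the wrist force passes 120 N, or if a joint passes its speed limit or range.

## Robot

A 6-joint arm with a two-finger parallel gripper is mounted at the origin on the work surface. World frame = base frame: x ahead of the robot, y to its left, z up, the work surface at z = 0. Lengths are in m, angles in rad, forces in N, time in s.
With the tool pointing down it reaches from about 0.2 to 0.875 m from the base axis. Payload 3.4 kg.
Tool frame: the origin (TCP) lies at the very end of the fingers, on their centre line; the grasp point (between the pads) lies 19 mm behind it; z points along the fingers, y is the line along which they close (so a half turn about z gives the same grasp; the last joint's range is limited). The gripper opens to 94 mm and grips with 3 to 60 N. Pads are 16 mm wide; open, the fingers measure 119 mm over their backs; the gripper's body (75 mm by 177 mm) begins 78 mm behind the grasp point.
Start: joints at [1.07, 0.276, 1.505, -0, 1.361, -0.121], TCP at [0.213, 0.534, 0.205] pointing down, gripper open.
Joint ranges: [-2.89, 2.89], [-0.75, 2.08], [0.22, 2.7], [-1.18, 4.32], [0.11, 2.71], [-2.7, 2.7]. Speed limits (rad/s): [2.57, 2.57, 3.14, 3.14, 3.14, 3.14].

## Interface

Orientations are given as a rotation vector (axis times angle).
In Python, from bench import * gives the robot as it stands.
- The arm moves only by the tool step_arm, never from a script. Its argument "commands" is a list of rows, each a list of 3 entries, a list of its own where there are three numbers: the shift along the tool's x, y, z in cm, then the turn about the tool's z in degrees, then the opening, from -1 (shut) to 1 (fully open). In form: [[[tx, ty, tz], twist, claw], ...]. A call has 1 to 5 rows; each row shifts and turns the commanded pose from where the row before left it, along the tool's axes as they then stand; what a row does not reach is not made up. A row lasts 1/10 s, in which the tool goes at most 50 mm and 8.59 degrees, less where a joint would pass 70% of its speed; a pose out of reach is approached as far as the arm can. A call with a gripper value outside its range is refused whole. The fingers move at their own pace and stop on an object; the grip force is fixed at half the most. Time passes only in rows, so rows that do not move let the fingers close. It gives the time, the measured TCP pose, the force, the opening and the grip force at its end, in the units of the state.
- state(): the state, without advancing time (a new reading comes with each control period).
- grab_frame(name): name is "scene" or "top" or "wrist"; returns a dict with "color" (400x640x3 uint8, red, green, blue), "K" (3x3 intrinsics, pixels), "position" and "attitude" of the camera in the world. Camera axes: x right, y down, z forward; pixel columns grow to the right and rows downward; lengths in m; the calibration is good to about 2 mm. A picture is of the moment at which its call begins. There is no depth.
- sign_off(): hands the job in; it is judged then, once.
The state is a dict: "time_s": time; "joint_positions": joint angles; "qd": joint speeds; "joint_efforts": joint torques, N m; "tool_pos": TCP position; "tool_rot": TCP orientation; "force": force on the tool from outside, world axes, zero at the start; "torque": the same for the moment, N m; "finger_gap": finger opening in m; "finger_force": force on a finger pad.
Only numpy, scipy, OpenCV 4.12 (cv2) and the standard library are available. Lean on these libraries where they do the work, as an engineer would, in place of code of your own. Each camera call takes 0.05 s, during which the arm holds its last target. There are 200 camera calls.

## Working session

There is one attempt and no reset: what is moved stays moved. The work goes in short steps, Python scripts to look and compute and a tool call to move; the robot and the scene stay as the last step left them, time stands still between calls to the robot, and variables do not carry over. Pictures are saved under pics/ and viewed, at most 10 in all, crops included, and the job is handed in when it is done.

Besides the shell and the picture viewer there is one more tool, called after "Emit:" as name([rows], argument=value, ...), one row to a line, values as JSON. step_arm: Moves the arm, as the interface text tells. Its arguments: {"type":"object","properties":{"commands":{"type":"array","items":{"type":"array"}}},"required":["commands"]}

```bash
mkdir -p pics; ls; python3 - <<'E'
from bench import *
import cv2,pickle
for n in ("top","scene"):
    f=grab_frame(n); pickle.dump(f,open(n+".pkl","wb"))
    cv2.imwrite(f"pics/{n}0.png",f["color"][:,:,::-1]); print(n,f["K"].tolist(),f["position"],f["attitude"])
s=state();print(s)
E
```

```text
pics
top [[379.1891369032865, 0.0, 323.82018643976227], [0.0, 379.1891369032865, 199.52834723649713], [0.0, 0.0, 1.0]] [ 0.43005501 -0.04779145  0.95290237] [-2.13023895  2.13570681 -0.15340915]
scene [[468.4327239451495, 0.0, 316.42775701459533], [0.0, 468.4327239451495, 196.87474877831588], [0.0, 0.0, 1.0]] [0.98647571 0.28472189 0.86602166] [-1.19439938 -2.48989759  0.7671624 ]
{'time_s': 0.1, 'joint_positions': array([ 1.07000883e+00,  2.76559047e-01,  1.50595583e+00, -3.60252022e-06,
        1.36071319e+00, -1.20942749e-01]), 'qd': array([-0.00127223, -0.00098305, -0.00298459, -0.0007162 ,  0.00024191,
       -0.00017233]), 'joint_efforts': array([ 3.87585778e-04, -4.05452621e+01, -2.37780833e+01,  7.00274133e-02,
        2.98724254e-02, -3.99669545e-05]), 'tool_pos': array([0.21293567, 0.53359302, 0.20469589]), 'tool_rot': array([-5.92983085e-01, -3.08461467e+00,  2.44707670e-03]), 'force': array([-0.95442954,  0.42578027, -0.26075555]), 'torque': array([ 0.01171612,  0.01464054, -0.00858685]), 'finger_force': 0.0, 'finger_gap': 0.09420501064347879}
```

View pics/top0.png

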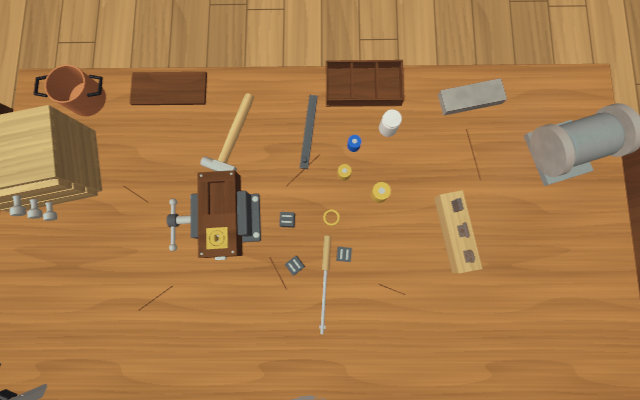

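View pics/scene0.png

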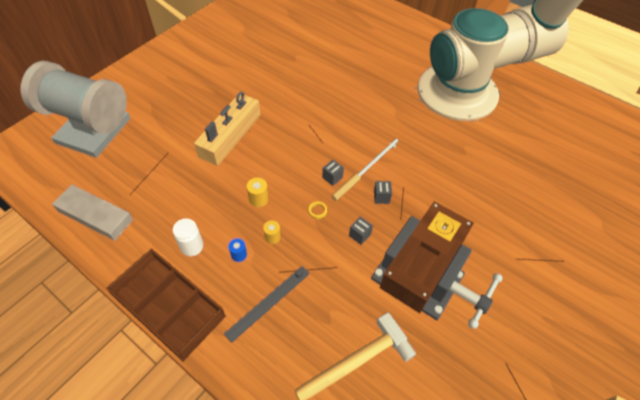

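The top view shows: vise with lock case (218,215), cylinder (217,238) and pocket slot (216,195). Things that could be confused:
- **Tumblers:** (287,219), (295,265), (344,254). I take the rightmost, (344,254).
- **Drums:** small yellow (344,171), large yellow (381,191), blue (354,143). I take the small yellow.
- **Keys:** (458,205), (463,230), (469,256). In the scene view they are at (211,131), (226,117), (239,100), and the plate looks to be the one at (211,131).

One close crop will check these choices.

```bash
cat > h.py <<'E'
from bench import *
import numpy as np,cv2,pickle
from scipy.spatial.transform import Rotation as R
def ray(f,u,v):
    d=R.from_rotvec(f["attitude"]).as_matrix()@np.linalg.inv(f["K"])@[u,v,1]
    return np.array(f["position"]),d/np.linalg.norm(d)
def onz(f,u,v,z):
    p,d=ray(f,u,v); return p+d*(z-p[2])/d[2]
def tri(rs):
    A=sum(np.eye(3)-np.outer(d,d) for p,d in rs); b=sum((np.eye(3)-np.outer(d,d))@p for p,d in rs)
    x=np.linalg.solve(A,b); return x,[float(np.linalg.norm(np.cross(x-p,d))) for p,d in rs]
def proj(f,P):
    c=R.from_rotvec(f["attitude"]).as_matrix().T@(np.asarray(P,float)-f["position"]); q=f["K"]@c; return q[:2]/q[2]
def load(n): return pickle.load(open(n+".pkl","rb"))
def snap(n,tag):
    f=grab_frame(n); pickle.dump(f,open(tag+".pkl","wb")); cv2.imwrite(f"pics/{tag}.png",f["color"][:,:,::-1]); return f
def tool(p=None):
    s=state(); return s["tool_pos"],R.from_rotvec(s["tool_rot"]).as_matrix()
E
python3 - <<'E'
from h import *
t=load("top")["color"][:,:,::-1];s=load("scene")["color"][:,:,::-1]
c=lambda i,u,v,w,h,k:cv2.resize(i[v:v+h,u:u+w],(400,300),interpolation=cv2.INTER_CUBIC)
cv2.imwrite("pics/crop1.png",np.vstack([np.hstack([c(s,185,75,100,75,4),c(s,235,150,100,75,4)]),np.hstack([c(t,420,190,100,75,4),c(t,300,160,100,75,4)])]))
T=load("top");S=load("scene")
for n,a,b in [("tumb top",(344,254),(333,170)),("drum",(344.5,170),(272,227)),("key",(458,205),(211,131))]: print(n,tri([ray(T,*a),ray(S,*b)]))
E
```

```text
tumb top (array([ 0.44291574, -0.08207691,  0.0307294 ]), [0.001480194028464364, 0.0014801940284644222])
drum (array([ 0.64707285, -0.08460121,  0.04231698]), [0.0018119874456905213, 0.0018119874456905458])
key (array([ 0.55524142, -0.34794737,  0.0712823 ]), [0.0013507788997351423, 0.0013507788997352817])
```

View pics/crop1.png

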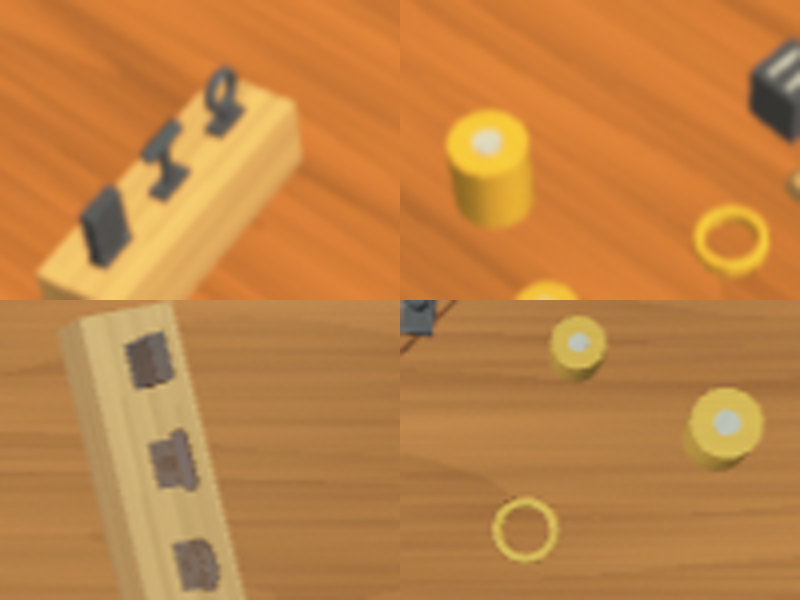

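The crop confirms the plate key is the far one, at scene (211,131) and top (458,205). The smaller yellow drum is at top (344,171). Next I check where the wrist camera sits.

```bash
python3 - <<'E'
from h import *
f=snap("wrist","w0"); p,M=tool()
print(f["K"][0],M.T@(f["position"]-p)); print((M.T@R.from_rotvec(f["attitude"]).as_matrix()).round(3)); print(M.round(3))
T=load("top")
for n,u,v,z in [("cyl",217,238,.126),("pocket",216,195,.125),("case",218,215,.125),("tumb",344,254,.042),("drum",344.5,170,.042)]: print(n,onz(T,u,v,z).round(3))
E
```

```text
[281.00274954   0.         322.62251116] [ 0.07466981 -0.0004966  -0.1792603 ]
[[-0.    -0.966 -0.258]
 [ 1.     0.    -0.001]
 [ 0.001 -0.258  0.966]]
[[-0.929  0.371 -0.001]
 [ 0.371  0.929 -0.001]
 [ 0.    -0.001 -1.   ]]
cyl [0.477 0.197 0.126]
pocket [0.573 0.204 0.125]
case [0.528 0.197 0.125]
tumb [ 0.444 -0.083  0.042]
drum [ 0.648 -0.086  0.042]
```

Emit:
step_arm([
  [[-4.3, -2.3, 0], 0, 1],
  [[-4.3, -2.3, 0], 0, 1],
  [[-4.3, -2.3, 0], 0, 1],
  [[-4.3, -2.3, 0], 0, 1],
  [[-4.3, -2.3, 0], 0, 1],
])

```text
time_s: 0.65
tool_pos: [0.371, 0.3459, 0.2053]
tool_rot: [0.592, 3.085, 0.0]
force: [1.0, 0.5, 0.5]
finger_gap: 0.0935
finger_force: 0.0
```

Emit:
step_arm([
  [[-4.3, -2.3, 0], 0, 1],
  [[-4.3, -2.3, 0], 0, 1],
  [[-4.3, -2.3, 0], -8, 1],
  [[-4, 0, 0], -8, 1],
  [[0, 0, 0], -8, 1],
])

```text
time_s: 1.15
tool_pos: [0.5067, 0.2253, 0.2049]
tool_rot: [-0.053, 3.138, -0.001]
force: [-1.0, 0.5, 0.1]
finger_gap: 0.094
finger_force: 0.0
```

```bash
python3 - <<'E'
from h import *
f=snap("wrist","w1"); p,M=tool(); print(p,M.round(3).tolist())
E
```

```text
[0.50406217 0.22605845 0.20473478] [[-0.999, -0.039, -0.0], [-0.039, 0.999, -0.0], [0.0, -0.0, -1.0]]
```

View pics/w1.png

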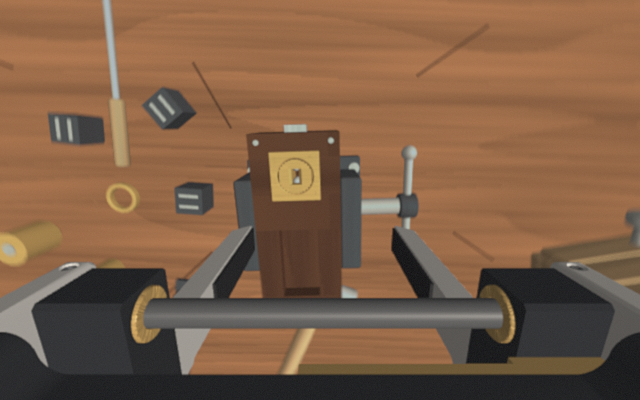

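The wrist view shows the cylinder face circle at (296,176), the brass plate at (269–322,151–201) and the case corner screws at (255,143) and (331,140). The pocket is partly hidden at (281–322,232–290). I shift 9 cm ahead for the second view.

Emit:
step_arm([
  [[-4.5, -1.2, 0], 0, 1],
  [[-4.5, -1.2, 0], 0, 1],
  [[0, 0, 0], 0, 1],
  [[0, 0, 0], 0, 1],
])

```text
time_s: 1.6
tool_pos: [0.5922, 0.2065, 0.2044]
tool_rot: [0.048, -3.139, 0.0]
force: [-0.9, 0.8, 0.3]
finger_gap: 0.0943
finger_force: 0.0
```

```bash
python3 - <<'E'
from h import *
f=snap("wrist","w2"); p,M=tool(); print(p)
a=load("w1")["color"][120:310,190:380,::-1]; b=f["color"][60:300,230:470,::-1]
cv2.imwrite("pics/c2.png",np.hstack([cv2.resize(a,(399,570),fx=0,fy=0,interpolation=cv2.INTER_CUBIC) if 0 else cv2.resize(a,(399,399),interpolation=cv2.INTER_CUBIC),cv2.resize(b,(399,399),interpolation=cv2.INTER_CUBIC)]))
E
```

```text
[0.59136106 0.20683607 0.20481049]
```

View pics/c2.png

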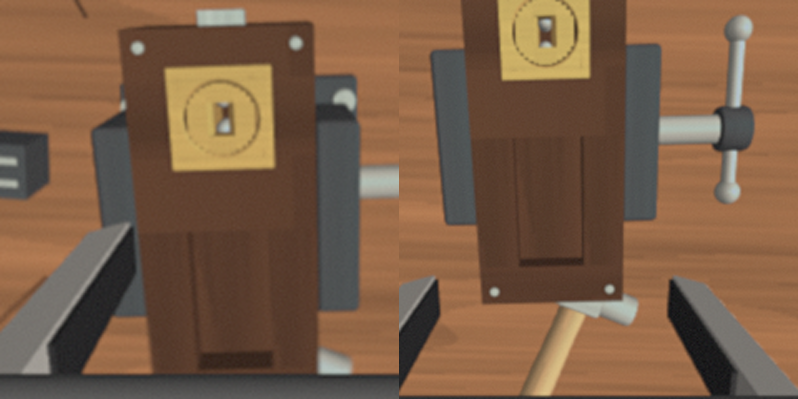

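Left crop: cylinder ring centre at about (222,118). Right crop: ring centre (545,32), pocket rim (515–584,137–266), far screws (494,292) and (610,289). These go into rays.

```bash
python3 - <<'E'
from h import *
A=load("w1");B=load("w2");T=load("top");S=load("scene")
a=lambda x,y:(190+(x+.5)*190/399-.5,120+(y+.5)*190/399-.5)
b=lambda x,y:(230+(x-399+.5)*240/399-.5,60+(y+.5)*240/399-.5)
print("cyl tri",tri([ray(A,*a(222,118)),ray(B,*b(545,32))]))
print("cylT",tri([ray(T,217,238),ray(S,445,226),ray(A,*a(222,118)),ray(B,*b(545,32))]))
for n,q in [("cylA",(A,*a(222,118))),("cylB",(B,*b(545,32)))]: print(n,onz(*q,.126).round(4))
ps=[onz(A,*a(137,48),.125),onz(A,*a(295,43),.125),onz(B,*b(494,292),.125),onz(B,*b(610,289),.125)]
print("screws",[p[:2].round(4).tolist() for p in ps],np.mean(ps,0))
for n,q in [("nl",(515,137)),("nr",(582,137)),("fl",(519,266)),("fr",(584,266))]: print(n,onz(B,*b(*q),.125).round(4))
print("farA l r",onz(A,*a(196,369),.125),onz(A,*a(272,369),.125),tri([ray(A,*a(272,366)),ray(B,*b(584,265))]))
# subpixel lines in w2
g=cv2.cvtColor(B["color"],cv2.COLOR_RGB2GRAY).astype(int)
for v in (150,170,190,205): print(v,g[v,296:346:1].tolist())
print([g[v,320] for v in range(125,225)])
E
```

```text
cyl tri (array([0.47887139, 0.1981175 , 0.12343986]), [2.9249692255114777e-05, 2.9249692255079554e-05])
cylT (array([0.47799981, 0.19883245, 0.12464046]), [0.0015814099775771275, 0.0028965451085951497, 0.0008877869063520473, 0.0012387687597400822])
cylA [0.4784 0.1983 0.126 ]
cylB [0.4793 0.1982 0.126 ]
screws [[0.4493, 0.1614], [0.4449, 0.2293], [0.6231, 0.1717], [0.6191, 0.2403]] [0.53410914 0.20066565 0.125     ]
nl [0.5326 0.1833 0.125 ]
nr [0.5315 0.2197 0.125 ]
fl [0.6064 0.1863 0.125 ]
fr [0.6053 0.2243 0.125 ]
farA l r [0.6062291  0.18633223 0.125     ] [0.60491455 0.22435404 0.125     ] (array([0.60605223, 0.22444626, 0.12076357]), [0.00011499310278838082, 0.00011499310278835971])
150 [71, 68, 64, 59, 65, 71, 68, 69, 66, 65, 66, 64, 67, 69, 70, 68, 68, 70, 69, 68, 67, 67, 69, 68, 67, 65, 69, 68, 67, 68, 65, 65, 66, 68, 71, 73, 71, 72, 71, 75, 72, 74, 70, 58, 52, 63, 68, 67, 70, 65]
170 [70, 71, 67, 62, 63, 71, 72, 72, 70, 68, 66, 65, 65, 66, 66, 69, 67, 68, 65, 67, 66, 64, 66, 67, 65, 67, 69, 67, 67, 69, 67, 68, 71, 70, 70, 70, 72, 71, 71, 73, 73, 74, 72, 61, 51, 60, 67, 71,
[... 1119 characters left out ...]
 np.int64(66), np.int64(68), np.int64(64), np.int64(67), np.int64(66), np.int64(65), np.int64(69), np.int64(65), np.int64(65), np.int64(63), np.int64(67), np.int64(64), np.int64(66), np.int64(65), np.int64(67), np.int64(66), np.int64(66), np.int64(67), np.int64(65), np.int64(66), np.int64(65), np.int64(65), np.int64(67), np.int64(65), np.int64(66), np.int64(68), np.int64(64), np.int64(66), np.int64(64), np.int64(64), np.int64(66), np.int64(65), np.int64(65), np.int64(66), np.int64(63), np.int64(66), np.int64(64), np.int64(65), np.int64(66), np.int64(62), np.int64(50), np.int64(45), np.int64(41), np.int64(40), np.int64(51), np.int64(62), np.int64(71), np.int64(68), np.int64(67), np.int64(68)]
```

Emit:
step_arm([
  [[1.7, -4.7, 0], 0, 1],
  [[1.7, -4.7, 0], 0, 1],
  [[1.7, -4.7, 0], 0, 1],
  [[1.7, -4.7, 0], 0, 1],
  [[1.7, -4.7, 0], 0, 1],
])

```text
time_s: 2.15
tool_pos: [0.5129, -0.0312, 0.2059]
tool_rot: [-0.053, 3.141, 0.001]
force: [1.2, -1.1, -0.5]
finger_gap: 0.0942
finger_force: 0.0
```

Emit:
step_arm([
  [[1.7, -4.7, 0], 0, 1],
  [[0, 0, 4], -1.8, 1],
  [[0, 0, 3], 0, 1],
  [[0, 0, 0], 0, 1],
  [[0, 0, 0], 0, 1],
])

```text
time_s: 2.65
tool_pos: [0.4993, -0.0776, 0.1361]
tool_rot: [0.102, -3.14, -0.001]
force: [0.0, -0.2, 1.1]
finger_gap: 0.0941
finger_force: 0.0
```

```bash
python3 - <<'E'
from h import *
f=snap("wrist","w3"); p,M=tool(); print(p,M.round(3).tolist())
for P in [(.444,-.083,.042),(.648,-.086,.042)]: print(proj(f,P))
E
```

```text
[ 0.50040471 -0.07789374  0.13695296] [[-0.998, -0.065, 0.002], [-0.065, 0.998, -0.0], [-0.002, -0.0, -1.0]]
[321.38191265 146.24297215]
[307.43316278 326.71349995]
```

View pics/w3.png

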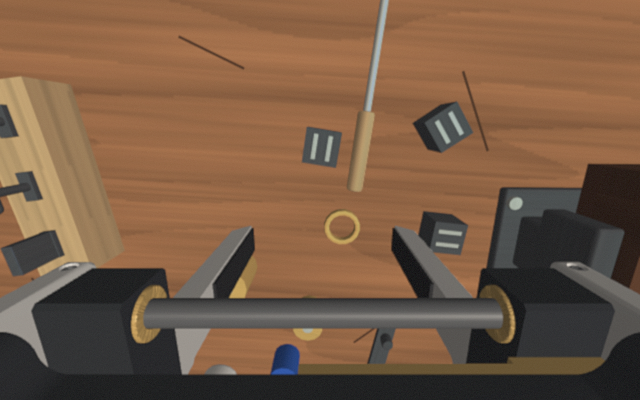

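The wanted tumbler is at (322,147), its stripes at (315,148) and (328,148). The file handle beside it is at (360,150), the coil spring at (342,227). I measure the tumbler's top face.

```bash
python3 - <<'E'
from h import *
f=load("w3");p,M=tool()
def stripes(f,u0,v0,r):
    im=f["color"][v0-r:v0+r,u0-r:u0+r].astype(int); m=((im.min(2)>120)&(im.max(2)-im.min(2)<40)).astype(np.uint8)
    return np.argwhere(m).mean(0)[::-1]+[u0-r,v0-r], m.sum()
def dark(f,u0,v0,r):
    im=f["color"][v0-r:v0+r,u0-r:u0+r].astype(int); m=((im.max(2)-im.min(2)<30)).astype(np.uint8)
    c=max(cv2.findContours(m,0,2)[0],key=cv2.contourArea); q=cv2.minAreaRect(c)
    return cv2.boxPoints(q)+[u0-r,v0-r],cv2.contourArea(c)
c3,_=stripes(f,322,147,26);T=load("top");ct,n=stripes(T,344,254,10);S=load("scene");cs,n2=stripes(S,333,171,12)
w1=load("w1");c1,n1=stripes(w1,68,128,22);print(c3,ct,n,cs,n2,c1,n1)
print(tri([ray(f,*c3),ray(w1,*c1)]),tri([ray(f,*c3),ray(T,*ct),ray(S,*cs),ray(w1,*c1)]))
P=onz(f,*c3,.042);print("P",P)
b,a=dark(f,322,147,26);print(b,a)
B=np.array([onz(f,*q,.042)[:2] for q in b]);print(B,np.linalg.norm(np.diff(B,axis=0),axis=1));d=B[1]-B[0];print("mean",B.mean(0),"ang",np.degrees(np.arctan2(d[1],d[0])))
print("tool d",(M.T@(P-p))*100,"tooly",np.degrees(np.arctan2(M[1,1],M[0,1])))
E
```

```text
[321.26754386 147.14473684] [343.94642857 253.71428571] 56 [332.81132075 167.0754717 ] 53 [ 63.26744186 128.8372093 ] 172
(array([ 0.44575867, -0.0830866 ,  0.04291265]), [0.0009674559408114754, 0.0009674559408115416]) (array([ 0.44493411, -0.08216289,  0.04367598]), [0.0009150479017107771, 0.0009615530894566237, 0.0017917093804520347, 0.0017668795676639903])
P [ 0.44485667 -0.0830553   0.042     ]
[[300.75675583 161.4594574 ]
 [306.62162018 126.27026939]
 [341.48648071 132.08107758]
 [335.62161636 167.27026367]] 1185.0
[[ 0.45982036 -0.1020697 ]
 [ 0.42643107 -0.09803967]
 [ 0.42960591 -0.06485856]
 [ 0.46327719 -0.06783535]] [0.03363162 0.03333265 0.03380261]
mean [ 0.44478363 -0.08320082] ang 173.11779483343835
tool d [ 5.59544273 -0.14846005  9.48429718] tooly 93.73572115447867
```

Emit:
step_arm([
  [[4.6, -0.1, 0], 0, 0.3],
  [[1, 0, 3], 4.85, 0.3],
  [[0, 0, 4], 4.85, 0.3],
  [[0, 0, 2.6], 0, 0.3],
  [[0, 0, 0], 0, 0.3],
])

```text
time_s: 3.2
tool_pos: [0.4429, -0.0822, 0.0386]
tool_rot: [-0.163, -3.134, -0.002]
force: [-0.2, -0.3, 0.9]
finger_gap: 0.0618
finger_force: 0.0
```

```bash
python3 - <<'E'
from h import *
p,M=tool();P=np.array([.4448,-.0831,.021]);print(p,M.round(3).tolist(),M.T@(P-p)*100,np.degrees(np.arctan2(M[1,1],M[0,1])),state()["finger_gap"])
E
```

```text
[ 0.44287726 -0.08215479  0.03855954] [[-0.995, 0.104, -0.003], [0.104, 0.995, 0.001], [0.003, 0.001, -1.0]] [-0.20694839 -0.07564729  1.75519996] 84.03904144609979 0.06180179495838096
```

Emit:
step_arm([
  [[-0.2, -0.1, 1.75], 0, 0.3],
  [[0, 0, 0], 0, 0.3],
  [[0, 0, 0], 0, -0.6],
  [[0, 0, 0], 0, -0.6],
  [[0, 0, 0], 0, -0.6],
])

```text
time_s: 3.7
tool_pos: [0.4469, -0.0846, 0.0231]
tool_rot: [0.164, 3.135, -0.001]
force: [0.5, -0.0, 0.4]
finger_gap: 0.0405
finger_force: 0.0
```

Emit:
step_arm([
  [[0, 0, 0], 0, -0.6],
  [[0, 0, 0], 0, -0.6],
  [[0, 0, -4.5], 0, -0.6],
  [[0, 0, -4.5], 0, -0.6],
  [[0, 0, -4.5], 0, -0.6],
])

```text
time_s: 4.2
tool_pos: [0.4448, -0.0842, 0.1576]
tool_rot: [-0.165, -3.135, -0.001]
force: [1.0, -1.4, -4.1]
finger_gap: 0.0332
finger_force: 30.0
```

Emit:
step_arm([
  [[-1.6, 4.3, -2], 0, -0.6],
  [[-1.6, 4.3, -2], 0, -0.6],
  [[-1.6, 4.3, 0], 0, -0.6],
  [[-1.6, 4.3, 0], 0, -0.6],
  [[-1.6, 4.3, 0], 0, -0.6],
])

```text
time_s: 4.7
tool_pos: [0.5478, 0.1223, 0.1962]
tool_rot: [-0.165, -3.136, 0.002]
force: [0.7, -0.6, -3.8]
finger_gap: 0.0337
finger_force: 30.0
```

Emit:
step_arm([
  [[-1.6, 4.3, 0], 0, -0.6],
  [[-1.5, 4.3, 0], -4.75, -0.6],
  [[0, 0, 0], -4.75, -0.6],
  [[0, 0, 0], 0, -0.6],
  [[0, 0, 0], 0, -0.6],
])

```text
time_s: 5.2
tool_pos: [0.587, 0.2025, 0.1958]
tool_rot: [0.093, -3.138, 0.002]
force: [-0.5, 0.0, -3.9]
finger_gap: 0.0338
finger_force: 30.0
```

```bash
python3 - <<'E'
from h import *
f=snap("wrist","w4")
p,M=tool();P=np.array([.5867,.2044,.15]);print(p,M.round(3).tolist(),M.T@(P-p)*100,np.degrees(np.arctan2(M[1,1],M[0,1])),state()["joint_positions"])
im=f["color"][100:320,200:460,::-1];cv2.imwrite("pics/c4.png",cv2.resize(im,None,fx=2.3,fy=2.3,interpolation=cv2.INTER_CUBIC))
E
```

```text
[0.58711213 0.20223454 0.19621567] [[-0.998, -0.059, -0.002], [-0.059, 0.998, -0.001], [0.002, -0.001, -1.0]] [0.01954863 0.22234122 4.62143387] 93.35934153986797 [ 2.20043468e-01  3.51314319e-01  1.41607311e+00 -5.01118320e-04
  1.37623751e+00 -1.40928626e+00]
```

View pics/c4.png

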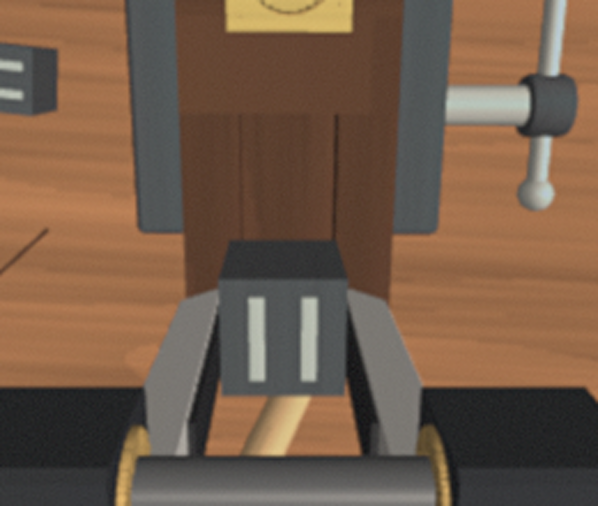

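Held block in the crop: top face (220–347,278–393), stripes centre about (283,338). I use it to check the camera against the tool before lowering.

```bash
python3 - <<'E'
from h import *
f=load("w4");p,M=tool()
im=f["color"][215:275,290:355].astype(int); m=(im.min(2)>120)&(im.max(2)-im.min(2)<40)
c=np.argwhere(m).mean(0)[::-1]+[290,215]
q=onz(f,*c,p[2]-.022+.042);print(c,q,M.T@(q-p)*1000)
# pocket side edges at row 160..190 in w4 with subpixel darkest
g=cv2.cvtColor(f["color"],cv2.COLOR_RGB2GRAY).astype(int)
for v in (155,170,185,195): 
    l=295+np.argmin(g[v,295:315]);r=335+np.argmin(g[v,335:355]);print(v,l,r,onz(f,l,v,.125).round(4),onz(f,r,v,.125).round(4))
E
```

```text
[321.82163188 246.82163188] [0.58413065 0.20129098 0.21621567] [  3.07018355  -0.78346469 -19.9934919 ]
155 304 346 [0.5384 0.1825 0.125 ] [0.5362 0.2195 0.125 ]
170 304 346 [0.5517 0.183  0.125 ] [0.5495 0.2206 0.125 ]
185 304 345 [0.5654 0.1836 0.125 ] [0.5632 0.2208 0.125 ]
195 313 345 [0.5742 0.1922 0.125 ] [0.5725 0.2215 0.125 ]
```

Emit:
step_arm([
  [[-0.2, 0.24, 2], 0, -0.6],
  [[0, 0, 2], 0, -0.6],
  [[0, 0, 0], 0, -0.6],
  [[0, 0, 0.8], 0, -0.6],
  [[0, 0, 0.6], 0, -0.6],
])

```text
time_s: 5.75
tool_pos: [0.5903, 0.2053, 0.1436]
tool_rot: [-0.094, 3.138, 0.001]
force: [0.8, 0.3, -4.3]
finger_gap: 0.0336
finger_force: 30.0
```

Emit:
step_arm([
  [[0, 0, 0.4], 0, -0.6],
  [[0, 0, 0.4], 0, -0.6],
  [[0, 0, 0.2], 0, -0.6],
  [[0, 0, 0], 0, -0.6],
])

```text
time_s: 6.15
tool_pos: [0.5897, 0.2058, 0.1327]
tool_rot: [0.096, -3.14, -0.0]
force: [-0.1, 0.2, -4.4]
finger_gap: 0.0334
finger_force: 30.0
```

Emit:
step_arm([
  [[0, 0, 0.15], 0, -0.6],
  [[0, 0, 0.1], 0, -0.6],
  [[0, 0, 0], 0, -0.6],
])

```text
time_s: 6.45
tool_pos: [0.5901, 0.2059, 0.1319]
tool_rot: [-0.096, 3.139, 0.001]
force: [-2.1, -0.6, 4.7]
finger_gap: 0.0337
finger_force: 30.0
```

Emit:
step_arm([
  [[0, 0, -0.1], 0, 0.1],
  [[0, 0, 0], 0, 0.1],
  [[0, 0, 0], 0, 0.1],
  [[0, 0, -3.5], 0, 0.3],
  [[0, 0, -3.5], 0, 1],
])

```text
time_s: 6.95
tool_pos: [0.589, 0.2055, 0.2008]
tool_rot: [0.095, -3.137, 0.001]
force: [2.1, 0.5, -0.2]
finger_gap: 0.0642
finger_force: 0.0
```

```bash
python3 - <<'E'
from h import *
f=snap("wrist","w5");p,M=tool();print(p)
cv2.imwrite("pics/c5.png",cv2.resize(f["color"][60:320,200:460,::-1],None,fx=2.2,fy=2.2,interpolation=cv2.INTER_CUBIC))
def st(im):return (im.min(2)>120)&(im.max(2)-im.min(2)<40)
im=f["color"].astype(int)[200:300,285:365];c=np.argwhere(st(im)).mean(0)[::-1]+[285,200]
q=onz(f,*c,.151);print(c,q)
Pc=np.array([.5687,.2033]);a=np.radians(3.5);e=np.array([[np.cos(a),np.sin(a)],[-np.sin(a),np.cos(a)]]);print("in pocket",e@(q[:2]-Pc)*1000,e@(np.array([.5901,.2055])-Pc)*1000)
E
```

```text
[0.59293155 0.20648032 0.20833937]
[334.85069444 232.109375  ] [0.60319058 0.21640324 0.151     ]
in pocket [35.22617987 10.9731977 ] [21.49439147  0.88945781]
```

View pics/c5.png

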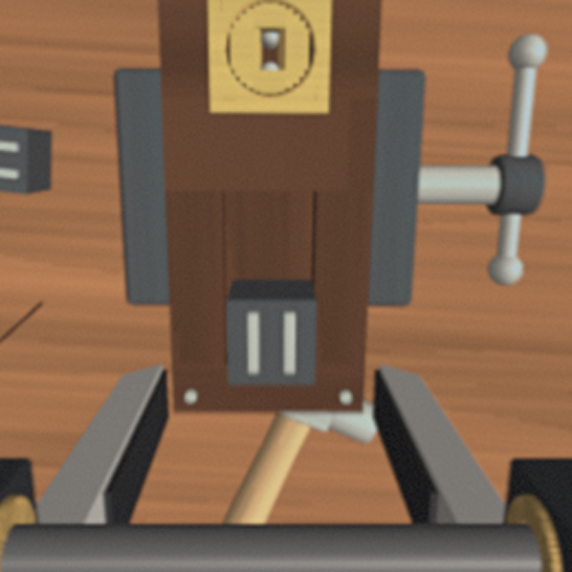

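The block stands low in the far end of the pocket with stripes centre at crop (271,342). The bevelled keyhole is at (271,48). Now I go to the drum.

Emit:
step_arm([
  [[-1.3, -4.8, 0], 0, 0.6],
  [[-1.3, -4.8, 0], 0, 0.6],
  [[-1.3, -4.8, 0], 0, 0.6],
  [[-1.3, -4.8, 0], 0, 0.6],
  [[-1.3, -4.8, 0], 0, 0.6],
])

```text
time_s: 7.5
tool_pos: [0.6698, -0.0317, 0.2013]
tool_rot: [-0.096, 3.14, 0.0]
force: [0.5, -0.1, -0.1]
finger_gap: 0.075
finger_force: 0.0
```

Emit:
step_arm([
  [[-1.5, -4.8, 0], 0, 0.6],
  [[0, 0, 3], 0, 0.6],
  [[0, 0, 3], 0, 0.6],
  [[0, 0, 0], 0, 0.6],
  [[0, 0, 0], 0, 0.6],
])

```text
time_s: 8.0
tool_pos: [0.687, -0.0766, 0.1412]
tool_rot: [0.095, -3.139, -0.0]
force: [0.2, -0.1, 0.1]
finger_gap: 0.075
finger_force: 0.0
```

```bash
cat > drum.py <<'E'
from h import *
def drumtop(f,P,r):
    u,v=proj(f,P).astype(int);im=f["color"][v-r:v+r,u-r:u+r];i=im.astype(int)
    m=((i.min(2)>150)&(i.max(2)-i.min(2)<40)).astype(np.uint8)
    n,l,s,c=cv2.connectedComponentsWithStats(m); k=1+np.argmax(s[1:,4]) ; return c[k]+[u-r,v-r],s[k,4]
E
python3 - <<'E'
from drum import *
f=snap("wrist","w6");p,M=tool();print(p)
w5=load("w5");q=onz(w5,200+271/2.2,60+342/2.2,.151)
Pc=np.array([.5687,.2033]);a=np.radians(3.5);e=np.array([[np.cos(a),np.sin(a)],[-np.sin(a),np.cos(a)]]);print("block in pocket",e@(q[:2]-Pc)*1000)
P=(.647,-.085,.042);rs=[]
for n,r in (("w6",24),("top",9),("scene",10)):
    g=load(n);c,s=drumtop(g,P,r);print(n,proj(g,P),c,s,onz(g,*c,.042));rs.append(ray(g,*c))
print(tri(rs),tri(rs[:2]))
X=onz(f,*drumtop(f,P,24)[0],.042);X[2]=.022
print(M.T@(X-p)*100)
E
```

```text
[ 0.68784625 -0.07648419  0.14252922]
block in pocket [20.01849454  0.81690949]
w6 [317.1429121  161.40925515] [315.94949495 163.58585859] 99 [ 0.6492224  -0.08606102  0.042     ]
top [344.03817696 170.46207501] [344.06666667 170.4       ] 15 [ 0.64715623 -0.08507159  0.042     ]
scene [271.01424166 226.78302422] [271. 227.] 3 [ 0.64740543 -0.08467899  0.042     ]
(array([ 0.64793117, -0.08529645,  0.04186025]), [0.0015065148244691952, 0.0007519646304198453, 0.0008049430423342098]) (array([ 0.65199   , -0.08614696,  0.02147986]), [0.00024229667903790744, 0.00024229667903779818])
[ 3.93434934 -0.71503781 12.04648149]
```

Emit:
step_arm([
  [[3.9, -0.75, 0], 0, 0.5],
  [[0, 0, 4], 0, 0.5],
  [[0, 0, 4], 0, 0.5],
  [[0, 0, 2], 0, 0.5],
  [[0, 0, 0], 0, 0.5],
])

```text
time_s: 8.55
tool_pos: [0.6475, -0.0857, 0.0403]
tool_rot: [0.097, -3.137, -0.001]
force: [-0.3, 0.6, 0.3]
finger_gap: 0.0703
finger_force: 0.0
```

```bash
python3 - <<'E'
from h import *
p,M=tool();X=np.array([.6488,-.0858,.022]);print(p,M.T@(X-p)*100,state()["finger_gap"])
E
```

```text
[ 0.6475245  -0.0857084   0.04029951] [-0.1318171  -0.01865517  1.82957609] 0.07029752717418175
```

Emit:
step_arm([
  [[-0.1, 0, 1.8], 0, 0.3],
  [[0, 0, 0], 0, -0.6],
  [[0, 0, 0], 0, -0.6],
  [[0, 0, 0], 0, -0.6],
  [[0, 0, 0], 0, -0.6],
])

```text
time_s: 9.05
tool_pos: [0.6506, -0.0864, 0.025]
tool_rot: [-0.095, 3.138, -0.0]
force: [0.1, 1.0, 1.3]
finger_gap: 0.0341
finger_force: 0.6
```

Emit:
step_arm([
  [[0, 0, 0], 0, -0.6],
  [[0, 0, 0], 0, -0.6],
  [[0, 0, -4.5], 0, -0.6],
  [[0, 0, -4.5], 0, -0.6],
  [[0, 0, -4.5], 0, -0.6],
])

```text
time_s: 9.55
tool_pos: [0.6488, -0.0864, 0.1592]
tool_rot: [0.095, -3.138, -0.0]
force: [1.0, 0.4, -1.2]
finger_gap: 0.0331
finger_force: 30.0
```

Emit:
step_arm([
  [[1.3, 4.8, -2], 0, -0.6],
  [[1.3, 4.8, -2], 0, -0.6],
  [[1.3, 4.8, 0], 0, -0.6],
  [[1.3, 4.8, 0], 0, -0.6],
  [[1.3, 4.8, 0], 0, -0.6],
])

```text
time_s: 10.05
tool_pos: [0.5711, 0.1442, 0.1956]
tool_rot: [0.095, -3.14, 0.0]
force: [1.1, 1.1, -1.0]
finger_gap: 0.0334
finger_force: 30.0
```

Emit:
step_arm([
  [[1.4, 4.8, 0], 0, -0.6],
  [[0, 0.6, 0], 0, -0.6],
  [[0, 0, 0], 0, -0.6],
  [[0, 0, 0], 0, -0.6],
])

```text
time_s: 10.45
tool_pos: [0.5552, 0.1949, 0.1955]
tool_rot: [0.095, -3.14, 0.002]
force: [0.4, -0.7, -1.6]
finger_gap: 0.0332
finger_force: 30.0
```

```bash
python3 - <<'E'
from h import *
f=snap("wrist","w7");p,M=tool();X=np.array([.5517,.2025,.15]);print(p,M.T@(X-p)*100)
i=f["color"].astype(int)
m=((i.min(2)>150)&(i.max(2)-i.min(2)<40)).astype(np.uint8);m[:200]=0;m[290:]=0;m[:,:290]=0;m[:,360:]=0
n,l,s,c=cv2.connectedComponentsWithStats(m);print(s[1:],c[1:]);k=1+np.argmax(s[1:,4]);q=onz(f,*c[k],p[2]-.023+.042);print(q,M.T@(q-p)*1000)
E
```

```text
[0.55546243 0.19449033 0.19546901] [0.32685304 0.82662162 4.54612828]
[[314 239  18  17 251]
 [340 264   3   3   7]
 [295 272   3   4  10]] [[322.66135458 247.03187251]
 [341.14285714 265.28571429]
 [296.         273.2       ]]
[0.55312936 0.19421102 0.21446901] [  2.34976834  -0.15930894 -18.99932774]
```

Emit:
step_arm([
  [[0.3, 0.83, 2], 0, -0.6],
  [[0, 0, 1.5], 0, -0.6],
  [[0, 0, 0], 0, -0.6],
  [[0, 0, 0], 0, -0.6],
])

```text
time_s: 10.9
tool_pos: [0.5521, 0.2026, 0.1607]
tool_rot: [0.092, -3.14, 0.001]
force: [0.0, -0.1, -1.7]
finger_gap: 0.0336
finger_force: 30.0
```

Emit:
step_arm([
  [[0, 0, 0.7], 0, -0.6],
  [[0, 0, 0.6], 0, -0.6],
  [[0, 0, 0.5], 0, -0.6],
  [[0, 0, 0.5], 0, -0.6],
  [[0, 0, 0], 0, -0.6],
])

```text
time_s: 11.4
tool_pos: [0.5509, 0.204, 0.1369]
tool_rot: [0.096, -3.139, 0.0]
force: [0.1, -0.6, -3.0]
finger_gap: 0.0331
finger_force: 30.0
```

Emit:
step_arm([
  [[0, 0, 0.2], 0, -0.6],
  [[0, 0, 0.2], 0, -0.6],
  [[0, 0, 0.1], 0, -0.6],
  [[0, 0, 0], 0, -0.6],
])

```text
time_s: 11.8
tool_pos: [0.5518, 0.2042, 0.1339]
tool_rot: [-0.096, 3.139, 0.001]
force: [-1.5, -0.1, 4.7]
finger_gap: 0.0332
finger_force: 30.0
```

Emit:
step_arm([
  [[0, 0, -0.1], 0, 0.1],
  [[0, 0, 0], 0, 0.1],
  [[0, 0, 0], 0, 0.1],
  [[0, 0, -4], 0, 0.3],
  [[0, 0, -4], 0, 0.3],
])

```text
time_s: 12.3
tool_pos: [0.5505, 0.2038, 0.2131]
tool_rot: [0.095, -3.136, 0.001]
force: [0.4, 0.7, 0.6]
finger_gap: 0.0603
finger_force: 0.0
```

Emit:
step_arm([
  [[-3, 0, 0], 0, 0.3],
  [[-1, 0, 0], 0, 0.3],
  [[0, 0, 0], 0, 0.3],
  [[0, 0, 0], 0, 0.3],
])

```text
time_s: 12.7
tool_pos: [0.5899, 0.2062, 0.2119]
tool_rot: [0.095, -3.136, 0.001]
force: [0.8, -0.6, -0.9]
finger_gap: 0.0614
finger_force: 0.0
```

```bash
python3 - <<'E'
from h import *
f=snap("wrist","w8");p,M=tool();print(p)
S=snap("scene","s8");
a=cv2.resize(f["color"][60:260,220:420,::-1],(400,400),interpolation=cv2.INTER_CUBIC);b=cv2.resize(S["color"][185:305,370:490,::-1],(400,400),interpolation=cv2.INTER_CUBIC)
cv2.imwrite("pics/c8.png",np.hstack([a,b]))
E
```

```text
[0.58977114 0.20620569 0.21217696]
```

View pics/c8.png

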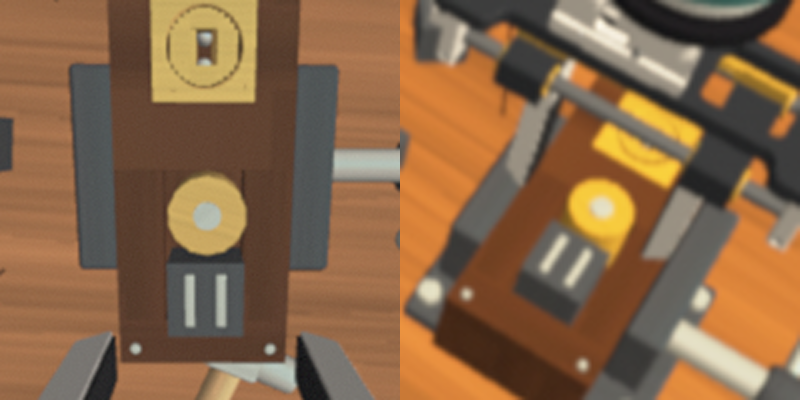

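Both parts stand in the pocket side by side: drum dot at (207,216), block stripes at (206,300). I check the top heights, and the keyhole position from the settled view.

```bash
python3 - <<'E'
from h import *
W=load("w8");S=load("s8");w2=load("w2");w1=load("w1")
A=lambda x,y:ray(W,220+x/2-.25,60+y/2-.25)
B=lambda x,y:ray(S,370+(x-400)*.3-.3,185+y*.3-.3)
print("drum",tri([A(207,216),B(602,207)]));print("block",tri([A(206,300),B(554,260)]));print("screwR",tri([A(270,349),B(583,364)]),"L",tri([A(135,349),B(466,294)]))
for x,y,z in [(207,216,.151),(206,300,.151),(205,46,.126),(135,349,.125),(270,349,.125)]:
    p,d=A(x,y);print((p+d*(z-p[2])/d[2])[:2].round(4))
# next view pose over key block
T=load("top");print("keytop",onz(T,458,205,.091),onz(T,469,256,.085),onz(T,463,230,.085),state()["joint_positions"].round(2))
E
```

```text
drum (array([0.54960908, 0.20467574, 0.15304274]), [0.0010805588115359729, 0.0010805588115360618])
block (array([0.58870734, 0.20368292, 0.14853072]), [0.0018681130319719958, 0.0018681130319719136])
screwR (array([0.6182497 , 0.24056387, 0.12714014]), [0.0010241252219544848, 0.0010241252219543896]) L (array([0.62260648, 0.17287685, 0.12683405]), [0.0010530904181680542, 0.0010530904181680967])
[0.5501 0.2036]
[0.5877 0.2055]
[0.4787 0.1984]
[0.6234 0.1716]
[0.6193 0.2399]
keytop [ 0.55318929 -0.34242462  0.091     ] [ 0.43794914 -0.36255022  0.085     ] [ 0.49651766 -0.35254405  0.085     ] [ 0.22  0.35  1.38  0.    1.42 -1.41]
```

Emit:
step_arm([
  [[0.1, -4.9, 0], 0, 0.3],
  [[0.1, -4.9, 0], 0, 0.3],
  [[0.1, -4.9, 0], 0, 0.3],
  [[0.1, -4.9, 0], 0, 0.3],
  [[0.1, -4.9, 0], 0, 0.3],
])

```text
time_s: 13.3
tool_pos: [0.6001, -0.0397, 0.2135]
tool_rot: [0.096, -3.139, -0.001]
force: [1.0, -0.7, -0.0]
finger_gap: 0.061
finger_force: 0.0
```

Emit:
step_arm([
  [[0.1, -4.9, 0], 0, 0.3],
  [[0.1, -4.9, 0], 0, 0.3],
  [[0.1, -4.9, 0], 0, 0.3],
  [[0.1, -4.9, 0], 0, 0.3],
  [[0.1, -4.9, 0], 0, 0.3],
])

```text
time_s: 13.8
tool_pos: [0.6102, -0.2845, 0.2134]
tool_rot: [0.096, -3.139, -0.002]
force: [1.0, 0.0, -0.2]
finger_gap: 0.0608
finger_force: 0.0
```

Emit:
step_arm([
  [[0.1, -4, 0], 0, 0.3],
  [[0, 0, 1.5], -6.5, 0.3],
  [[0, 0, 0], 0, 0.3],
  [[0, 0, 0], 0, 0.3],
])

```text
time_s: 14.2
tool_pos: [0.6119, -0.3222, 0.1982]
tool_rot: [0.27, -3.128, -0.003]
force: [0.1, -0.9, -0.7]
finger_gap: 0.061
finger_force: 0.0
```

```bash
python3 - <<'E'
from h import *
f=snap("wrist","w9");p,M=tool();print(p,np.degrees(np.arctan2(M[1,1],M[0,1])))
for P in [(.553,-.342,.091),(.438,-.3625,.085)]:print(proj(f,P))
cv2.imwrite("pics/c9.png",cv2.resize(f["color"][20:250,200:440,::-1],None,fx=2.5,fy=2.5,interpolation=cv2.INTER_CUBIC))
E
```

```text
[ 0.61240825 -0.32204949  0.1989209 ] 99.93091171065706
[313.59290306 139.46202582]
[312.19286359   8.22025136]
```

View pics/c9.png

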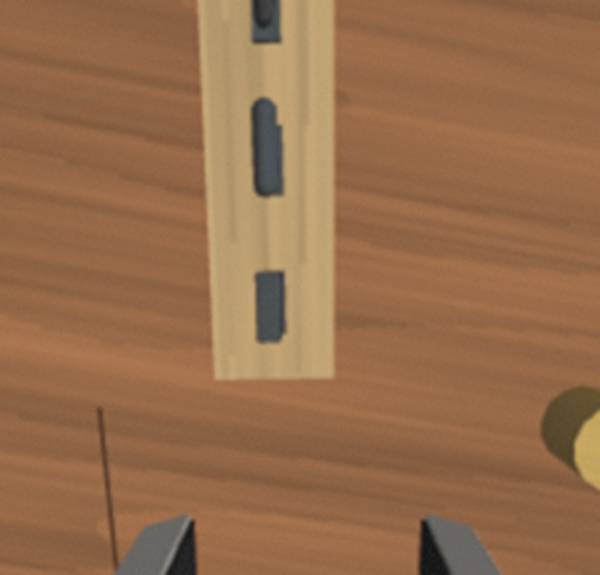

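The key block's right edge runs straight down the image, so the tool is aligned with it. The plate bow is at crop (255–285,270–342), the bar key at (268,147). I compute the bow's centre and height.

```bash
python3 - <<'E'
from h import *
f=load("w9");p,M=tool()
i=f["color"][115:170,290:330].astype(int);m=((i[:,:,0]-i[:,:,2])<15).astype(np.uint8)
c=max(cv2.findContours(m,0,1)[0],key=cv2.contourArea)[:,0]+[290,115]
print("rows",c[:,1].min(),c[:,1].max(),"cols",c[:,0].min(),c[:,0].max(),"rect",cv2.minAreaRect(c))
for v in (130,140,150): print(v,i[v-115,8:30].mean(1).round().astype(int).tolist())
# row profile: centre of mask cols
for v in range(127,158,3): r=np.where(m[v-115])[0]; print(v,r.min()+290 if len(r) else None,r.max()+290 if len(r) else None)
E
```

```text
rows 129 156 cols 303 313 rect ((308.0, 142.5), (27.0, 10.0), 90.0)
130 [157, 156, 153, 130, 90, 74, 74, 74, 77, 76, 74, 73, 75, 73, 62, 92, 144, 156, 155, 153, 150, 150]
140 [156, 157, 158, 147, 99, 73, 78, 77, 78, 77, 80, 79, 79, 78, 65, 86, 129, 151, 156, 153, 149, 150]
150 [158, 156, 159, 151, 114, 83, 75, 76, 77, 75, 77, 76, 79, 75, 63, 77, 114, 148, 155, 151, 149, 148]
127 None None
130 303 312
133 303 312
136 303 313
139 303 313
142 303 313
145 303 312
148 303 313
151 303 313
154 303 311
157 None None
```

```bash
python3 - <<'E'
from h import *
f=load("w9");p,M=tool()
X=onz(f,306.7,142.5,.091);print(X,[np.linalg.norm(onz(f,306.7,128.3,.091)-onz(f,306.7,156.7,.091)),np.linalg.norm(onz(f,301.8,142,.091)-onz(f,311.5,142,.091))])
T=load("top");i=T["color"][190:220,445:472].astype(int);m=((i[:,:,0]-i[:,:,2])<25).astype(np.uint8);n,l,s,c=cv2.connectedComponentsWithStats(m);k=1+np.argmax(s[1:,4]);ct=c[k]+[445,190];print(s[k],ct,onz(T,*ct,.08),tri([ray(f,307.2,142.5),ray(T,*ct)]))
X[2]=.062;print(M.T@(X-p)*100)
E
```

```text
[ 0.5571158  -0.34830932  0.091     ] [np.float64(0.027887186665811588), np.float64(0.009700695726423333)]
[ 7  8 11 12 65] [457.89230769 203.49230769] [ 0.55828781 -0.34613664  0.08      ] (array([ 0.55867166, -0.34838972,  0.07379791]), [0.0005430228934910049, 0.0005430228934910122])
[ 5.89551508 -1.64439724 13.69235261]
```

Emit:
step_arm([
  [[4.5, -1.6, 0], 0, 0],
  [[1.4, -0.05, 4], 0, 0],
  [[0, 0, 4.5], 0, 0],
  [[0, 0, 3], 0, 0],
  [[0, 0, 0], 0, 0],
])

```text
time_s: 14.75
tool_pos: [0.5548, -0.3464, 0.0802]
tool_rot: [0.273, -3.124, -0.009]
force: [-0.5, 0.5, -0.0]
finger_gap: 0.0471
finger_force: 0.0
```

```bash
python3 - <<'E'
from h import *
p,M=tool();X=np.array([.5575,-.3483,.060]);print(p,M.T@(X-p)*100,state()["finger_gap"],np.degrees(np.arctan2(M[1,1],M[0,1])))
E
```

```text
[ 0.55483089 -0.34643734  0.08016702] [-0.24181348 -0.24298571  2.01382881] 0.047070268846942286 99.9891829011477
```

Emit:
step_arm([
  [[-0.2, -0.2, 1.95], 0, 0],
  [[0, 0, 0], 0, 0],
  [[0, 0, 0], 0, -0.9],
  [[0, 0, 0], 0, -0.9],
  [[0, 0, 0], 0, -0.9],
])

```text
time_s: 15.25
tool_pos: [0.5605, -0.3517, 0.0659]
tool_rot: [-0.273, 3.128, -0.003]
force: [-1.0, 0.6, -0.4]
finger_gap: 0.0265
finger_force: 0.0
```

Emit:
step_arm([
  [[0, 0, 0], 0, -0.9],
  [[0, 0, 0], 0, -0.9],
  [[0, 0, 0], 0, -0.9],
])

```text
time_s: 15.55
tool_pos: [0.5592, -0.3495, 0.0642]
tool_rot: [0.272, -3.129, -0.006]
force: [-0.5, 5.0, 2.7]
finger_gap: 0.0096
finger_force: 30.0
```

Emit:
step_arm([
  [[0, 0, -2.5], 0, -0.9],
  [[0, 0, -3.5], 0, -0.9],
  [[0, 0, -4.5], 0, -0.9],
  [[0, 0, -4.5], 0, -0.9],
  [[0, 0, 0], 0, -0.9],
])

```text
time_s: 16.05
tool_pos: [0.5628, -0.3544, 0.2219]
tool_rot: [-0.272, 3.119, -0.017]
force: [0.2, 0.2, -0.5]
finger_gap: 0.0097
finger_force: 30.0
```

```bash
python3 - <<'E'
from h import *
f=snap("wrist","w10");p,M=tool();s=state();print(p,s["finger_gap"],s["finger_force"],np.degrees(np.arctan2(M[1,1],M[0,1])),M[:,2])
def key(f):
    i=f["color"].astype(int)[150:300,290:355];g=i.mean(2).round().astype(int);return i,g
i,g=key(f)
for v in range(0,140,7): print(v+150,g[v,10:52:2].tolist())
# projected expectation for key: points (offset from TCP in tool frame)
for h in (-.0142+0,-.0142+.041,-.0142-.034): print(h,[proj(f,p+M@np.array([dx,0,-h])).round(1).tolist() for dx in (-.014,0,.014)])
E
```

```text
[ 0.56138128 -0.35318332  0.21820573] 0.00986383602978473 29.98796135187149 99.97690574056801 [ 0.00638218 -0.00590874 -0.99996218]
150 [105, 104, 104, 102, 147, 152, 148, 149, 140, 144, 150, 150, 148, 147, 118, 90, 103, 142, 152, 153, 148]
157 [111, 109, 110, 107, 143, 153, 149, 148, 139, 146, 151, 152, 150, 146, 139, 154, 157, 152, 151, 153, 145]
164 [107, 107, 105, 105, 138, 155, 149, 149, 149, 150, 154, 154, 149, 146, 138, 152, 156, 155, 153, 153, 146]
171 [103, 106, 106, 104, 134, 157, 150, 149, 148, 151, 154, 151, 150, 146, 139, 153, 158, 152, 151, 150, 148]
178 [105, 103, 105, 105, 128, 156, 149, 148, 150, 151, 154, 154, 150, 150, 163, 164, 157, 99, 151, 148, 147]
185 [109, 110, 109, 109, 121, 156, 149, 148, 149, 152, 153, 153, 152, 146, 83, 81, 78, 102, 153, 149, 147]
192 [112, 111, 109, 112, 121, 157, 151, 148, 148, 152, 153, 154, 151, 147, 149, 152, 156, 153, 153, 149, 146]
199 [118, 116, 114, 113, 122, 158, 150, 150, 151, 153, 155, 155, 151, 148, 148, 152, 156, 151, 150, 147, 145]
206 [115, 118, 116, 119, 122, 154, 151, 152, 157, 151, 155, 156, 152, 147, 148, 153, 157, 153
[... 551 characters left out ...]
78, 75, 78, 79, 76, 31, 72, 102, 98, 100]
255 [97, 99, 98, 97, 101, 105, 32, 37, 77, 76, 75, 76, 75, 78, 77, 78, 24, 48, 101, 99, 100]
262 [101, 98, 99, 98, 99, 71, 26, 40, 74, 77, 76, 75, 75, 74, 75, 78, 26, 30, 94, 99, 99]
269 [30, 87, 100, 99, 101, 59, 26, 40, 71, 73, 76, 79, 77, 76, 76, 78, 27, 30, 71, 102, 99]
276 [32, 81, 100, 98, 104, 34, 27, 79, 110, 110, 109, 110, 110, 109, 110, 108, 43, 25, 49, 102, 100]
283 [38, 71, 100, 99, 83, 36, 32, 102, 110, 109, 109, 108, 108, 110, 109, 112, 64, 26, 40, 92, 102]
-0.0142 [[325.5, 244.8], [325.6, 227.5], [325.6, 209.5]]
0.0268 [[325.8, 272.3], [325.9, 251.5], [326.0, 229.8]]
-0.04820000000000001 [[325.3, 228.7], [325.4, 213.5], [325.4, 197.8]]
```

Emit:
step_arm([
  [[-0.1, 4.7, 0], 0, -0.9],
  [[-0.1, 4.7, 0], 0, -0.9],
  [[-0.1, 4.7, 0], 0, -0.9],
  [[-0.1, 4.7, 0], 0, -0.9],
  [[-0.1, 4.7, 0], 0, -0.9],
])

```text
time_s: 16.6
tool_pos: [0.5223, -0.1173, 0.2121]
tool_rot: [0.272, -3.127, -0.002]
force: [0.2, 1.2, 0.3]
finger_gap: 0.0099
finger_force: 30.0
```

Emit:
step_arm([
  [[-0.1, 4.7, 0], 0, -0.9],
  [[-0.1, 4.7, 0], 0, -0.9],
  [[-0.1, 4.7, 0], 0, -0.9],
  [[-0.1, 4.7, 0], 0, -0.9],
  [[-0.1, 4.7, 0], 0, -0.9],
])

```text
time_s: 17.1
tool_pos: [0.4866, 0.1146, 0.2124]
tool_rot: [0.273, -3.127, 0.001]
force: [0.8, -0.2, -1.0]
finger_gap: 0.0095
finger_force: 30.0
```

Emit:
step_arm([
  [[-0.1, 4.7, 0], 0, -0.9],
  [[-0.1, 3.0, 0], 3.2, -0.9],
  [[0, 0, 0], 3.2, -0.9],
  [[0, 0, 0], 0, -0.9],
  [[0, 0, 0], 0, -0.9],
])

```text
time_s: 17.6
tool_pos: [0.4761, 0.1889, 0.213]
tool_rot: [0.1, -3.138, 0.002]
force: [-0.4, 0.5, -0.1]
finger_gap: 0.0097
finger_force: 30.0
```

```bash
cat > rel.py <<'E'
from h import *
w0=load("w0")
M0=R.from_rotvec([-5.92983085e-01,-3.08461467,2.44707670e-03]).as_matrix();p0=np.array([.21293567,.53359302,.20469589])
CR=M0.T@R.from_rotvec(w0["attitude"]).as_matrix();Ct=M0.T@(np.array(w0["position"])-p0)
def toolpose(f):
    M=R.from_rotvec(f["attitude"]).as_matrix()@CR.T; return np.array(f["position"])-M@Ct,M
E
python3 - <<'E'
from rel import *
f=snap("wrist","w11");p,M=tool();a,N=toolpose(f);print(p,a,M[:,2],N[:,2],np.degrees(np.arctan2(M[1,1],M[0,1])))
g=f["color"].astype(int).mean(2)
print("col323 rows200-290",g[200:290,320:327].mean(1).round().astype(int).tolist())
print("row250 cols",g[245:258,300:350].mean(0).round().astype(int).tolist())
for h in (-.0142,-.0092,.0268,-.0482): print(h,[proj(f,a+N@np.array([dx,0,-h])).round(1).tolist() for dx in (-.014,0,.014)])
X=np.array([.4787,.1984,.2]);print(M.T@(X-p)*100)
E
```

```text
[0.47636458 0.18872321 0.21324745] [0.47584508 0.18885363 0.21291015] [-1.57052937e-03 -8.27450552e-04 -9.99998424e-01] [-0.00225306 -0.00100194 -0.99999696] 93.59863673101177
col323 rows200-290 [152, 150, 149, 150, 151, 151, 150, 150, 151, 138, 91, 53, 52, 53, 48, 45, 47, 48, 48, 48, 48, 48, 48, 48, 48, 49, 48, 49, 47, 48, 56, 71, 79, 78, 79, 78, 77, 78, 78, 78, 79, 78, 79, 79, 79, 81, 81, 80, 80, 80, 80, 80, 79, 79, 79, 80, 79, 80, 79, 79, 79, 78, 78, 78, 77, 78, 79, 78, 80, 80, 80, 78, 81, 91, 115, 137, 147, 148, 149, 149, 151, 151, 150, 149, 149, 151, 152, 150, 147, 146]
row250 cols [111, 112, 112, 112, 111, 111, 112, 112, 112, 113, 111, 85, 47, 29, 40, 63, 78, 80, 79, 79, 80, 79, 80, 80, 79, 80, 80, 80, 80, 82, 80, 53, 28, 35, 69, 103, 112, 113, 112, 112, 112, 112, 112, 112, 113, 112, 112, 112, 113, 113]
-0.0142 [[323.4, 248.1], [323.4, 230.5], [323.4, 212.3]]
-0.0092 [[323.4, 251.0], [323.4, 233.0], [323.4, 214.4]]
0.0268 [[323.5, 276.6], [323.5, 255.5], [323.5, 233.4]]
-0.0482 [[323.3, 231.4], [323.3, 216.0], [323.3, 200.1]]
[-0.2959633  0.9520754  1.3235759]
```

Emit:
step_arm([
  [[-0.45, 0.95, 0], 0, -0.9],
  [[0, 0, 2], 0, -0.9],
  [[0, 0, 1.3], 0, -0.9],
  [[0, 0, 0], 0, -0.9],
  [[0, 0, 0], 0, -0.9],
])

```text
time_s: 18.15
tool_pos: [0.481, 0.1992, 0.1813]
tool_rot: [-0.097, 3.14, 0.0]
force: [-0.7, 0.4, -0.6]
finger_gap: 0.0103
finger_force: 30.0
```

```bash
python3 - <<'E'
from rel import *
f=snap("wrist","w12");p,M=tool();a,N=toolpose(f);print(p,a)
# ring / cylinder plate: slot dark pixels? project keyhole
print(proj(f,(.4787,.1984,.126)))
i=f["color"].astype(int);g=i.mean(2)
print("cols323 rows",g[150:240,320:327].mean(1).round().astype(int).tolist())
# yellow plate bounding
m=((i[:,:,0]-i[:,:,2])>70)&(i[:,:,1]>130);m[:120]=0;m[230:]=0;m[:,:260]=0;m[:,390:]=0
c=max(cv2.findContours(m.astype(np.uint8),0,1)[0],key=cv2.contourArea);print(cv2.minAreaRect(c),cv2.boundingRect(c))
X=np.array([.4804,.1984,.174]);print(M.T@(X-p)*100)
# plate bounds in w8 for reference
w=load("w8");i=w["color"].astype(int);m=((i[:,:,0]-i[:,:,2])>70)&(i[:,:,1]>130);m[115:]=0;m[:,:280]=0;m[:,370:]=0
c=max(cv2.findContours(m.astype(np.uint8),0,1)[0],key=cv2.contourArea);x,y,ww,h=cv2.boundingRect(c);print(x,y,ww,h,[onz(w,u,v,.125).round(4) for u,v in((x-.5,y+h-.5),(x+ww-.5,y+h-.5))])
E
```

```text
[0.48132995 0.19929076 0.18181134] [0.48078089 0.19909618 0.18131406]
[322.59436071 211.17285411]
cols323 rows [116, 116, 116, 112, 117, 148, 173, 176, 175, 175, 176, 176, 156, 84, 36, 46, 61, 70, 70, 69, 69, 69, 70, 69, 70, 70, 70, 69, 69, 69, 69, 69, 69, 68, 70, 97, 135, 151, 152, 151, 152, 145, 125, 106, 124, 148, 152, 150, 150, 151, 151, 150, 151, 136, 87, 62, 68, 79, 94, 102, 77, 54, 54, 54, 48, 47, 48, 48, 48, 48, 47, 48, 49, 48, 50, 49, 48, 49, 48, 48, 56, 72, 79, 79, 79, 79, 78, 78, 78, 78]
((322.0, 207.5), (43.0, 52.0), 90.0) (296, 186, 53, 44)
[ 0.09919873 -0.0834601   0.78099067]
295 55 54 56 [array([0.5034, 0.1747, 0.125 ]), array([0.5005, 0.2235, 0.125 ])]
```

Emit:
step_arm([
  [[0, -0.09, 0.6], 0, -0.9],
  [[0, 0, 0.5], 0, -0.9],
  [[0, 0, 0.4], 0, -0.9],
  [[0, 0, 0], 0, -0.9],
  [[0, 0, 0], 0, -0.9],
])

```text
time_s: 18.7
tool_pos: [0.4806, 0.1983, 0.1662]
tool_rot: [0.098, -3.14, -0.0]
force: [0.3, 0.8, -1.6]
finger_gap: 0.0096
finger_force: 30.0
```

Emit:
step_arm([
  [[0.1, 0, 0.3], 0, -0.9],
  [[-0.2, 0, 0.15], 0, -0.9],
  [[0.2, 0, 0.15], 0, -0.9],
  [[-0.2, 0, 0.15], 0, -0.9],
  [[0.2, 0, 0.15], 0, -0.9],
])

```text
time_s: 19.2
tool_pos: [0.4804, 0.1984, 0.1582]
tool_rot: [-0.098, 3.138, 0.0]
force: [0.0, 0.4, 4.2]
finger_gap: 0.0099
finger_force: 30.0
```

Emit:
step_arm([
  [[-0.25, 0, 0.1], 0, -0.9],
  [[0, 0, 0.05], 0, -0.9],
  [[0.3, 0, 0.1], 0, -0.9],
  [[0, 0, 0.05], 0, -0.9],
  [[-0.3, 0, 0.1], 0, -0.9],
])

```text
time_s: 19.7
tool_pos: [0.4822, 0.1986, 0.1553]
tool_rot: [-0.098, 3.139, 0.001]
force: [-3.1, 1.4, 7.0]
finger_gap: 0.0096
finger_force: 30.0
```

Emit:
step_arm([
  [[0, 0, 0.1], 0, -0.9],
  [[0.3, 0, 0.1], 0, -0.9],
  [[0, 0, 0.1], 0, -0.9],
  [[-0.3, 0, 0.1], 0, -0.9],
  [[0, 0, 0.1], 0, -0.9],
])

```text
time_s: 20.2
tool_pos: [0.4822, 0.1986, 0.1491]
tool_rot: [0.098, -3.14, -0.001]
force: [-1.3, -0.5, 11.9]
finger_gap: 0.0101
finger_force: 30.0
```

Emit:
step_arm([
  [[0.3, 0, 0.1], 0, -0.9],
  [[0, 0, 0.1], 0, -0.9],
  [[-0.3, 0, 0.1], 0, -0.9],
  [[0, 0, 0.1], 0, -0.9],
  [[0.3, 0, 0.1], 0, -0.9],
])

```text
time_s: 20.7
tool_pos: [0.4812, 0.1986, 0.1453]
tool_rot: [-0.098, 3.136, 0.001]
force: [2.4, 0.2, 14.3]
finger_gap: 0.0097
finger_force: 30.0
```

Emit:
step_arm([
  [[0, 0, 0.1], 0, -0.9],
  [[-0.3, 0, 0.1], 0, -0.9],
  [[0, 0, 0.1], 0, -0.9],
  [[0.3, 0, 0.1], 0, -0.9],
  [[0, 0, 0.05], 0, -0.9],
])

```text
time_s: 21.2
tool_pos: [0.4818, 0.1986, 0.1401]
tool_rot: [-0.098, 3.134, 0.001]
force: [3.2, 0.1, 8.1]
finger_gap: 0.0097
finger_force: 30.0
```

Emit:
step_arm([
  [[-0.15, 0, 0.1], 0, -0.9],
  [[-0.1, 0, 0.1], 0, -0.9],
  [[0.1, 0, 0.1], 0, -0.9],
  [[0, 0, 0], 0, -0.9],
])

```text
time_s: 21.6
tool_pos: [0.482, 0.1986, 0.1399]
tool_rot: [-0.098, 3.135, 0.001]
force: [-3.5, -2.4, 25.1]
finger_gap: 0.0097
finger_force: 30.0
```

```bash
python3 - <<'E'
from rel import *
f=snap("wrist","w13");a,N=toolpose(f);s=state();print(s["tool_pos"],s["force"].round(1),s["torque"].round(2),a,N[:,2])
g=f["color"].astype(int).mean(2)
print(g[170:290,320:327].mean(1).round().astype(int).tolist())
for h in (-.0142,-.0092,.0268): print(h,[proj(f,a+N@np.array([dx+.0017,0,-h])).round(1).tolist() for dx in (-.014,0,.014)])
E
```

```text
[0.48198022 0.19860345 0.13989317] [-3.  -0.7 25.6] [-0.22  0.67 -0.01] [0.48174375 0.19852731 0.13987514] [ 0.00445785  0.00110774 -0.99998945]
[37, 42, 51, 65, 70, 72, 70, 70, 71, 70, 70, 71, 71, 70, 70, 70, 71, 70, 70, 71, 70, 71, 70, 71, 68, 72, 105, 147, 156, 154, 152, 154, 153, 145, 123, 103, 120, 151, 157, 148, 119, 70, 53, 53, 49, 47, 48, 49, 48, 48, 49, 50, 50, 49, 48, 51, 50, 49, 49, 50, 57, 72, 81, 82, 80, 80, 79, 78, 80, 80, 81, 81, 81, 81, 81, 83, 82, 82, 83, 82, 81, 81, 82, 81, 81, 81, 82, 82, 82, 81, 81, 81, 80, 80, 80, 80, 80, 82, 81, 82, 81, 83, 82, 78, 70, 70, 71, 70, 70, 70, 71, 70, 70, 71, 71, 71, 70, 70, 70, 71]
-0.0142 [[323.4, 246.0], [323.4, 228.3], [323.4, 210.0]]
-0.0092 [[323.4, 248.8], [323.4, 230.8], [323.4, 212.1]]
0.0268 [[323.5, 274.1], [323.5, 252.9], [323.5, 230.7]]
```

Emit:
step_arm([
  [[0, 0, -0.12], 0, -0.9],
  [[0, 0, 0], 0, -0.9],
  [[0, 0, 0], 0, -0.9],
  [[0, -0.01, 0], 6, -0.9],
  [[0, -0.01, 0], 8, -0.9],
])

```text
time_s: 22.15
tool_pos: [0.4819, 0.1979, 0.14]
tool_rot: [0.292, 3.124, 0.0]
force: [-1.4, -2.6, 18.8]
finger_gap: 0.0103
finger_force: 30.0
```

Emit:
step_arm([
  [[0, -0.01, 0], 8, -0.9],
  [[0, -0.01, 0], 8, -0.9],
  [[0, -0.01, 0], 8, -0.9],
  [[0, -0.01, 0], 8, -0.9],
  [[0, -0.01, 0], 8, -0.9],
])

```text
time_s: 22.65
tool_pos: [0.4809, 0.1962, 0.1399]
tool_rot: [1.343, 2.836, -0.002]
force: [-2.4, -3.7, 20.7]
finger_gap: 0.0098
finger_force: 30.0
```

Emit:
step_arm([
  [[0, -0.01, 0], 8, -0.9],
  [[0, -0.01, 0], 8, -0.9],
  [[0, -0.01, 0], 8, -0.9],
  [[0, -0.01, 0], 8, -0.9],
  [[0, 0, 0], 8, -0.9],
])

```text
time_s: 23.15
tool_pos: [0.4792, 0.1956, 0.1399]
tool_rot: [2.233, 2.207, -0.004]
force: [-4.9, -4.6, 23.2]
finger_gap: 0.0094
finger_force: 30.0
```

```bash
python3 - <<'E'
from rel import *
f=snap("wrist","w14");S=snap("scene","s14");p,M=tool();s=state();print(p,s["force"].round(1),s["torque"].round(2),s["finger_force"],s["finger_gap"],np.degrees(np.arctan2(M[1,1],M[0,1])),M[:,2].round(4),s["joint_positions"].round(2))
g=f["color"].astype(int).mean(2)
print(g[180:290,320:327].mean(1).round().astype(int).tolist())
E
```

```text
[0.47927236 0.19559866 0.13993654] [-4.2 -6.3 22.4] [-1.18  1.02  0.07] 30.01406639814377 0.009824228886903293 -0.48830906178902805 [-2.0e-04 -3.5e-03 -1.0e+00] [ 0.26  0.24  1.73 -0.    1.18  0.27]
[63, 63, 62, 63, 63, 63, 63, 63, 62, 62, 63, 63, 63, 62, 61, 65, 95, 139, 157, 158, 157, 158, 158, 153, 135, 116, 133, 152, 156, 156, 139, 91, 67, 71, 69, 68, 69, 69, 68, 69, 67, 69, 69, 70, 69, 70, 69, 70, 70, 69, 74, 82, 85, 83, 81, 81, 80, 81, 81, 82, 82, 82, 82, 83, 82, 83, 83, 83, 83, 83, 82, 82, 81, 81, 82, 82, 83, 82, 82, 82, 81, 81, 80, 80, 80, 80, 81, 80, 82, 83, 82, 83, 83, 78, 64, 62, 62, 68, 86, 107, 110, 109, 109, 109, 109, 109, 109, 109, 109, 108]
```

Emit:
step_arm([
  [[-0.05, -0.03, 0], 3.5, -0.9],
  [[-0.05, -0.03, 0], 3, -0.9],
  [[0, 0, 0], 0, -0.9],
  [[0, 0, 0], 0, -0.9],
  [[0, 0, 0], 0, -0.9],
])

```text
time_s: 23.75
tool_pos: [0.4791, 0.1955, 0.1399]
tool_rot: [2.349, 2.083, -0.001]
force: [-4.2, -2.4, 21.8]
finger_gap: 0.0099
finger_force: 30.0
```

```bash
python3 - <<'E'
from rel import *
f=snap("wrist","w15");S=snap("scene","s15");p,M=tool();s=state();print(p,s["force"].round(1),s["torque"].round(2),s["finger_force"],s["finger_gap"],np.degrees(np.arctan2(M[1,1],M[0,1])),M[:,2].round(4))
# bolt thrown? compare near end of case in top/scene views: bolt low on the -x end face
ax=np.array([np.cos(.061),np.sin(.061)]);C=np.array([.534,.2007])
T0=load("top");T=snap("top","t15")
for d in (.095,.1,.105,.11,.115,.12,.125):
    P=[*(C-ax*d),.09];u,v=proj(T,P).round().astype(int);print(d,u,v,T0["color"][v,u],T["color"][v,u])
# key bow and parts: bow orientation in wrist view (contour of dark bow top), parts top dots via scene
W=load("w8");S0=load("s8");d=np.abs(S["color"][185:305,370:490].astype(int)-S0["color"][185:305,370:490]).sum(2);u,v=proj(S,(.55,.2036,.151));print("drum px",u,v,S["color"][int(v),int(u)],S0["color"][int(v),int(u)]);u,v=proj(S,(.5877,.2055,.151));print(S["color"][int(v)-3:int(v)+4,int(u)-3:int(u)+4].mean((0,1)),S0["color"][int(v)-3:int(v)+4,int(u)-3:int(u)+4].mean((0,1)))
E
```

```text
[0.47913994 0.19552945 0.13993371] [-4.5 -2.5 21.7] [-0.74  0.89  0.12] 30.013608634471893 0.010307127733298156 -6.872844573130371 [ 8.0e-04 -1.7e-03 -1.0e+00]
0.095 222 256 [146 139 123] [147 141 123]
0.1 222 258 [192 201 190] [193 203 191]
0.105 222 260 [184 133  78] [193 203 191]
0.11 222 263 [172 121  67] [194 204 193]
0.115 222 265 [178 124  68] [194 204 193]
0.12 222 267 [180 126  71] [194 204 193]
0.125 222 269 [173 121  67] [176 127  78]
drum px 428.81282610269136 246.90017528213198 [225 216 182] [227 219 184]
[134.42857143 130.75510204 118.79591837] [136.73469388 132.95918367 120.87755102]
```

The bolt now shows about 20 mm further out in the top view, the key is seated at the same height, and the two parts have not moved. I hand in while holding.

```bash
python3 -c "
from bench import *
print(sign_off())"
```

```text
the job is handed in; nothing more can be done
None
```

The job is handed in, with no verdict shown: the block and drum stand in the pocket, and the plate key is fully home and still held about 100° clockwise by the hand, with the bolt out about 20 mm.

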